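# Clear the splicing station and put the cleaver away

### The arm

A 6-joint arm with a two-finger parallel gripper is mounted at the origin on the work surface. World frame = base frame: x ahead of the robot, y to its left, z up, the work surface at z = 0. Lengths are in mm, angles in degrees, forces in N, time in s.
With the tool pointing down it reaches from about 300 to 875 mm from the base axis. Payload 4.2 kg.
Tool frame: the origin (TCP) lies midway between the tips of the shut fingers; the grasp point (between the pads) lies 19 mm behind it (grip_depth is the z of the grasp point in the tool frame, in mm); z points along the fingers, y is the direction in which the jaws open and shut (so a half turn about z gives the same grasp; the last joint's range is limited). The gripper opens to 85 mm and grips with 20 to 120 N. Pads are 22 mm wide; open, the fingers measure 114 mm over their backs; the gripper's body (76 mm by 85 mm) begins 54 mm behind the grasp point. The pads swing forward as they close: fully open they stand 13 mm farther back than shut.
Start: joints at [-64.973, 18.312, 89.639, -0, 72.044, -1.146], TCP at [253.625, -516.058, 231.338] pointing down, gripper open.
Joint ranges: [-177.97, 177.97], [-48.28, 115.42], [12.27, 149.76], [-77.06, 257.06], [2.81, 150.46], [-146.56, 146.56]. Speed limits (degrees/s): [147.25, 147.25, 180, 180, 180, 180].

### API

Orientations are given as a 3x3 rotation matrix whose columns are the frame's x, y, z axes.
In Python, from bench import get_state, read_camera, camera_info, hand_in, cut_out, tip_of, grip_depth gives the robot as it stands. The module is installed in compiled form; this text tells all that it offers.
- The arm moves only by the tool step_arm, never from a script. Its argument "targets" is a list of rows, each a list of 5 numbers: the shift along the tool's x, y, z in mm, then the turn about the tool's z in degrees, then the closure, from 0 (fully open) to 1 (shut). In form: [[x, y, z, yaw, claw], ...]. A call has 1 to 20 rows; each row is the pose to reach, as a shift and turn from the pose commanded when the call began, along the tool's axes at that moment; what a row does not reach only later rows make up. A row lasts 1/10 s, in which the tool goes at most 50 mm and 8.59 degrees, less where a joint would pass 70% of its speed; a pose out of reach is approached as far as the arm can. A call with a gripper value outside its range is refused whole. The fingers move at their own pace and stop on an object; "force" is the grip in N (left out, the last holds). Time passes only in rows, so rows that repeat a pose let the fingers close. It gives the time, the measured TCP pose, the force and the opening at its end, in the units of the state.
- get_state(): the state, without advancing time (a new reading comes with each control period).
- read_camera(name): name is "scene" or "top" or "wrist"; returns the picture (400x640x3 uint8, red, green, blue); there is no depth.
- camera_info(name): a dict with "fx", "fy", "cx", "cy" (pixels), "dist_coeffs" ([k1, k2, p1, p2, k3] as OpenCV has them; the pictures are not rectified), "R" (3x3) and "t" (3): a world point X has camera coordinates R X + t. Camera axes: x right, y down, z forward; pixel columns grow to the right and rows downward; lengths in mm; the calibration is good to about 2 mm. A picture is of the moment at which its call begins: read the wrist's pose just before it. camera_info takes no time and is no camera call; for the wrist camera it gives the pose at the moment of the call.
- hand_in(): hands the job in, once; it reports no verdict.
Trained networks look in the newest picture that a camera, given by its name, has taken for a name from the list of things; names that differ only in an ending like _2 or _b are one class to them, and where a whole thing is asked for, a point or a joint stands for the part that bears it (a point fixed in the world has none). Each returns a list of dicts, best first, with "conf" (0 to 1); they miss things now and then, are a little off and sometimes report something else, mostly with a low value. They report only what shows in the picture. A call takes as long as a camera call. They do not tell look-alikes from the thing itself.
- cut_out(query, camera): "pixels" (400x640 bool, what is visible of it) and "location" ([column, row] in pixels, amid what is visible of it).
- tip_of(query, camera): "location" ([column, row] in pixels: a listed point, or the origin of a listed thing).
The state is a dict: "clock": time; "joints": joint angles; "joint_vel": joint speeds; "tau": joint torques, N m; "tcp_pos": TCP position; "eef_rot": TCP orientation; "force": force on the tool from outside, world axes, zero at the start; "wrist_torque": the same for the moment, N m; "opening": finger opening in mm.
Only numpy, scipy, OpenCV 4.12 (cv2) and the standard library are available. Lean on these libraries where they do the work, as an engineer would, in place of code of your own. Each camera call takes 0.05 s, during which the arm holds its last target.

### The job

On the splicing station, loosen the clamp knob of the carriage, slide the carriage along its rail right up to the stop at the other end and clamp it tight there. Then press the latch pad this has uncovered so that the drawer springs open, and set the cleaver down gently, upright, inside the drawer. Leave the drawer open and the other things on the bench where they are.

Things in the scene. Friction and masses are not known exactly. Their poses are not given: they have to be found in the camera images.
- station: Splicing station: fixed black and grey unit, 220 mm deep (its x), 320 mm wide (its y), grey deck 85 mm above the bench. Origin at bench level under its middle; its -x side (drawer side) faces the robot. An aluminium rail (36 mm wide, 16 mm above the deck) runs along its y at station x = +30 mm, with a steel stop at each end.
- carriage (a joint): Position of the carriage along the rail, in m: 0 at the stop at the station's -y end, growing towards its +y, 0.20 touching the stop at the +y end. It starts near 0, clamped. Clamped, it holds firm against pushes of up to about 20 N; with the knob loose it slides at about 2 N and stays where left.
- knob (a joint): Angle of the clamp knob on the carriage, in rad: 0 fully tight (its stop; grip bar across the rail), growing as the knob is turned anticlockwise seen from above, up to 1.4 fully loose (its stop; bar nearly along the rail). It starts tight (under 0.15). The clamp bites below 0.5 and lets go above that. Turning takes 0.15 to 0.25 N m; the knob stays where it is left.
- knob_grip (a point): Point on the knob's vertical axis at the height to grip: the black bar of the knob is 64 mm long (this frame's x), 18 mm thick (its y) and 36 mm tall; the point lies 28 mm above the carriage plate and 16 mm under the top of the bar. Moves and turns with the carriage and knob. Pulling the gripped knob sideways also slides the carriage when loose.
- pad_top (a point): Centre of the upper face of the latch pad: a dark steel push pad 36 mm (station x) by 50 mm (station y) that stands 9 mm above the station's deck near its -y end, on the robot's side. The carriage plate covers it at the start, 9 mm above it, and uncovers it when the carriage is at the other end.
- latch_pad (a joint): How far the latch pad is pressed down, in m: 0 up, 0.007 fully down. The drawer is released at about 0.004. Pressing needs 1.5 N at first and 5 N at the bottom; it springs back.
- drawer (a joint): How far the drawer is out, in m: 0 shut (latched), 0.14 fully out. Once the pad is pressed a spring pushes it fully out towards the station's -x within about 1 s and holds it out with about 2 N.
- drawer_in (a point): A point on the drawer's inner floor (upper face, 17 mm above the bench), moving with the drawer; axes as the station's. With the drawer out it is the middle of the part that is open to above: 140 mm along x by 160 mm along y, with side walls and a front 40 to 51 mm high above the floor. The station's body covers the rest.
- cleaver_mid (a point): Centre (half-way up) of the cleaver, a heavy little metal instrument, about 0.3 kg: black base 95 by 52 by 16 mm, on it an aluminium body 80 by 50 mm reaching 36 mm, on top a steel lid 50 by 40 mm; 46 mm tall in all. The point lies 23 mm above its underside; x runs along its length, y across, z up. It stands on the bench beside the station, on either side.
- cover_mid (a point): Bystander: plain black box-shaped cover, 100 by 64 by 60 mm, centre. Leave alone.
- dispenser_mid (a point): Bystander: white bottle, 64 mm across, 125 mm tall, centre. Leave alone.
- jar_mid (a point): Bystander: short clear jar with black cap, 72 mm across, 75 mm tall, centre. Leave alone.
- stripper_a_mid (a point): Bystander: hand stripper with two orange handles lying on the bench, about 155 mm long, point near its middle. Leave alone.
- stripper_b_mid (a point): Bystander: hand stripper with two yellow handles lying on the bench, about 170 mm long, point near its middle. Leave alone.
- carriage_top (a point): Point on the upper face of the carriage's aluminium plate (112 mm above the bench), on the knob's axis; axes as the station's. The plate reaches 115 mm towards the robot and 45 mm away from it (x), 50 mm either way along the rail (y). A dark bar 18 mm wide, 16 mm tall lies on its edge nearest the robot.
There are look-alikes about, which are no part of the job. Leave any green or yellow look-alike of the part that bears cleaver_mid alone.

How it is judged (in metres and radians):
On the way, in this order (a step that is already met when the one before it is completed fails the run):
1. the clamp knob is loosened, the carriage still near its starting end (value of joint knob above 0.6 rad and value of joint carriage below 0.12 m), for 0.1 s.
2. the carriage is slid up to the stop at the other end (value of joint carriage above 0.19 m), for 0.1 s.
3. the carriage is clamped tight against that stop (value of joint carriage above 0.19 m and value of joint knob below 0.3 rad), for 0.2 s.
4. the latch pad is pressed and the drawer springs open (value of joint drawer above 0.11 m), for 0.2 s.
At the end, for the whole second after the job is handed in: The carriage is within 10 mm of the stop at the station's +y end with its knob turned tight (under 0.3 rad), the drawer is open (at least 110 mm), and the cleaver lies at rest on the drawer's floor, upright (within 0.15 rad) (all of step 3 and value of joint drawer above 0.11 m and z of cleaver_mid in the frame of drawer_in between 0 and 0.032 m and x of cleaver_mid in the frame of drawer_in between -0.07 and 0.085 m and y of cleaver_mid in the frame of drawer_in between -0.08 and 0.08 m and angle between cleaver_mid's own z axis and vertical below 0.15 rad and linear speed of cleaver below 0.02 m/s); the robot touches nothing.
It fails at once if the cleaver is dropped into the drawer or beside it from more than about 30 mm (contact force between cleaver and anything else below 0.01 N and z of cleaver_mid in the frame of drawer_in above 0.055 m).
It fails at once if one of the bystanders (cover, bottle, jar, strippers) is pushed more than 30 mm or knocked over (distance of any of cover_mid, dispenser_mid, jar_mid, stripper_a_mid, stripper_b_mid from where it was at the start of the episode above 0.03 m).
It also fails if it takes over 64 s, if anything falls off the work surface, if the arm or the gripper's body presses on something with over 40 N, if the wrist force passes 120 N, or if a joint passes its speed limit or range.

## Working session

There is one attempt and no reset: what is moved stays moved. The work goes in short steps, Python scripts to look and compute and a tool call to move; the robot and the scene stay as the last step left them, time stands still between calls to the robot, and variables do not carry over. Pictures are saved under pics/ and viewed, and the job is handed in when it is done.

Besides the shell and the picture viewer there is one more tool, called after "Emit:" by a JSON object that holds its "method" and its "body", one argument or row to a line. step_arm: Moves the arm, as the interface text tells. Its arguments: {"type":"object","properties":{"targets":{"type":"array","items":{"type":"array","items":{"type":"number"}}},"force":{"type":"number"}},"required":["targets"]}

```bash
mkdir -p pics; ls
python3 - <<'E'
from bench import *
import cv2
s=get_state();print(s['clock'],s['tcp_pos'],s['eef_rot'],s['opening'],grip_depth if not callable(grip_depth) else grip_depth())
for n in("scene","top"):
    im=read_camera(n);cv2.imwrite(f"pics/{n}0.png",im[:,:,::-1]);i=camera_info(n);print(n,i)
E
```

```text
pics
0.0 [ 253.421767   -515.58930918  230.46759872] [[ 8.97463707e-01  4.41087644e-01 -7.65429419e-04]
 [ 4.41088306e-01 -8.97462183e-01  1.65412683e-03]
 [ 4.26709504e-05 -1.82214076e-03 -9.99998339e-01]] 84.98891219474767 -18.700000000000003
scene {'fx': 470.47898784369687, 'fy': 470.47898784369687, 'cx': 325.1334006853656, 'cy': 197.93380693662905, 'dist_coeffs': array([-0.10439745,  0.        ,  0.        ,  0.        ,  0.        ]), 'R': array([[ 0.57355235,  0.81910917, -0.00989328],
       [ 0.69596409, -0.49362317, -0.52150758],
       [-0.43205519,  0.29222653, -0.85318929]]), 't': array([-279.05126374, -266.38929517, 1614.70941856])}
top {'fx': 505.05951795700264, 'fy': 505.05951795700264, 'cx': 318.79014720955684, 'cy': 201.33454031837908, 'dist_coeffs': array([-0.01402609,  0.        ,  0.        ,  0.        ,  0.        ]), 'R': array([[ 2.80957445e-03, -9.99907294e-01, -1.33233038e-02],
       [-9.89595792e-01, -8.63560212e-04, -1.43872940e-01],
       [ 1.43848097e-01,  1.35889071e-02, -9.89506476e-01]]), 't': array([-1.16168643e-01,  4.92421266e+02,  1.59476887e+03])}
```

View pics/scene0.png

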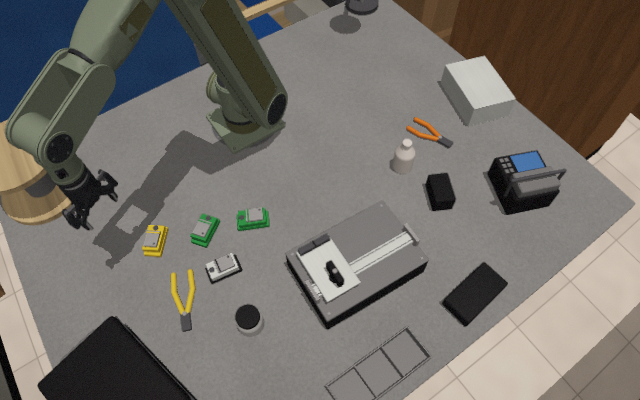

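View pics/top0.png

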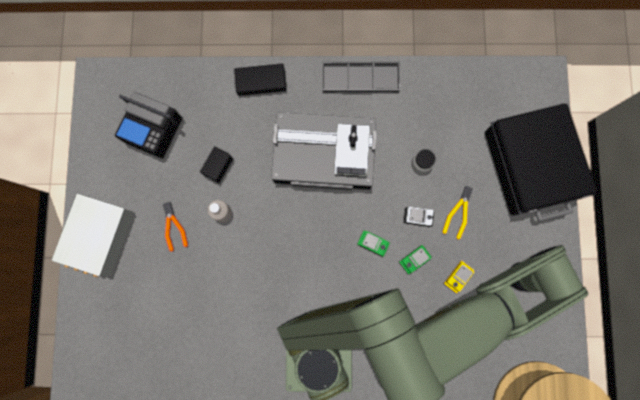

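The top view shows the station at (325,150), with the carriage and its black knob at (353,140). Cleaver candidates:
- black and aluminium at (419,216)
- green at (374,243) and (415,260)
- yellow at (460,277)

The one at (419,216) fits, since it has a black base, aluminium body and steel lid. Next I'll confirm it in a crop and measure.

```bash
cat > h.py <<'E'
import numpy as np, cv2
from bench import *
def K(i): return np.array([[i['fx'],0,i['cx']],[0,i['fy'],i['cy']],[0,0,1]])
def proj(i,X):
    p,_=cv2.projectPoints(np.atleast_2d(np.asarray(X,float)),cv2.Rodrigues(i['R'])[0],i['t'],K(i),i['dist_coeffs']);return p[:,0]
def ray(i,p):
    u=cv2.undistortPoints(np.array([[p]],float),K(i),i['dist_coeffs'])[0,0]
    d=i['R'].T@np.array([u[0],u[1],1.]);return -i['R'].T@i['t'],d/np.linalg.norm(d)
def onz(i,p,z):
    c,d=ray(i,p);return c+d*(z-c[2])/d[2]
def tri(rs):
    A=sum(np.eye(3)-np.outer(d,d) for c,d in rs);b=sum((np.eye(3)-np.outer(d,d))@c for c,d in rs)
    X=np.linalg.solve(A,b);return X,[np.linalg.norm(np.cross(X-c,d)) for c,d in rs]
E
python3 - <<'E'
from h import *
I={n:camera_info(n) for n in("scene","top")}
ims={n:read_camera(n) for n in I}
for q in ["station","knob_grip","carriage_top","drawer_in","cleaver_mid"]:
    r={n:tip_of(q,n)for n in I}
    for n in I: print(q,n,[(np.round(d['location'],1),round(d['conf'],2)) for d in r[n][:5]])
    if r['scene'] and r['top']:
        X,e=tri([ray(I[n],r[n][0]['location']) for n in I]);print(X.round(1),np.round(e,1))
c=cut_out("cleaver_mid","top")
for d in c:
    p=d['pixels'];ys,xs=np.nonzero(p);print(d['conf'],d['location'],cv2.minAreaRect(np.c_[xs,ys].astype(np.float32)))
for p in [(419,216),(374,243),(415,260),(460,277)]: print(p,onz(I['top'],p,30).round())
a=cv2.resize(ims['top'][180:300,340:500],None,fx=5,fy=5,interpolation=cv2.INTER_CUBIC)[:,:,::-1]
cv2.imwrite("pics/crop1.png",a)
cv2.imwrite("pics/crop2.png",cv2.resize(ims['top'][105:205,255:395],None,fx=5.5,fy=5.5,interpolation=cv2.INTER_CUBIC)[:,:,::-1])
E
```

```text
station scene [(array([354.4, 265.8]), 0.98)]
station top [(array([324.2, 153.8]), 0.8), (array([423.5, 158.1]), 0.42)]
[654.6 -16.8  14.2] [0.5 0.5]
knob_grip scene [(array([338.1, 271.7]), 0.52)]
knob_grip top [(array([355.3, 137.6]), 0.58), (array([416.9, 215. ]), 0.19)]
[ 679.7 -104.6  139.5] [8.8 8.8]
carriage_top scene [(array([335.9, 275.9]), 0.95)]
carriage_top top [(array([351.5, 138. ]), 0.82)]
[ 681.2 -101.8  114.3] [0.2 0.2]
drawer_in scene [(array([226.1, 269.3]), 0.35)]
drawer_in top [(array([173.6, 225.5]), 0.74)]
[503.8 -16.4 494.4] [360.3 360.3]
cleaver_mid scene [(array([205. , 227.7]), 0.92), (array([252.5, 216.3]), 0.81), (array([152.4, 238.7]), 0.74), (array([222.2, 268.2]), 0.65)]
cleaver_mid top [(array([418.6, 216.5]), 0.87), (array([415.7, 256.8]), 0.84), (array([458.1, 276.6]), 0.73), (array([349.5, 136.5]), 0.68), (array([372.8, 243.5]), 0.65)]
[ 420.6 -302.9  198.7] [14.1 14.1]
0.92 [415.3, 261.4] ((414.68310546875, 259.3913879394531), (18.050195693969727, 30.973459243774414), 53.61564636230469)
0.79 [372.7, 241.6] ((372.6000061035156, 242.8000030517578), (30.410520553588867, 16.994115829467773), 26.56505012512207)
0.61 [456.7, 278.3] ((458.79180908203125, 277.2649841308594), (19.208633422851562, 31.22806739807129), 38.1572265625)
0.59 [421.2, 215.5] ((418.4053649902344, 216.06756591796875), (31.071407318115234, 18.08388900756836), 9.462321281433105)
(419, 216) [ 446. -322.   30.]
(374, 243) [ 359. -176.   30.]
(415, 260) [ 305. -306.   30.]
(460, 277) [ 252. -446.   30.]
```

View pics/crop1.png

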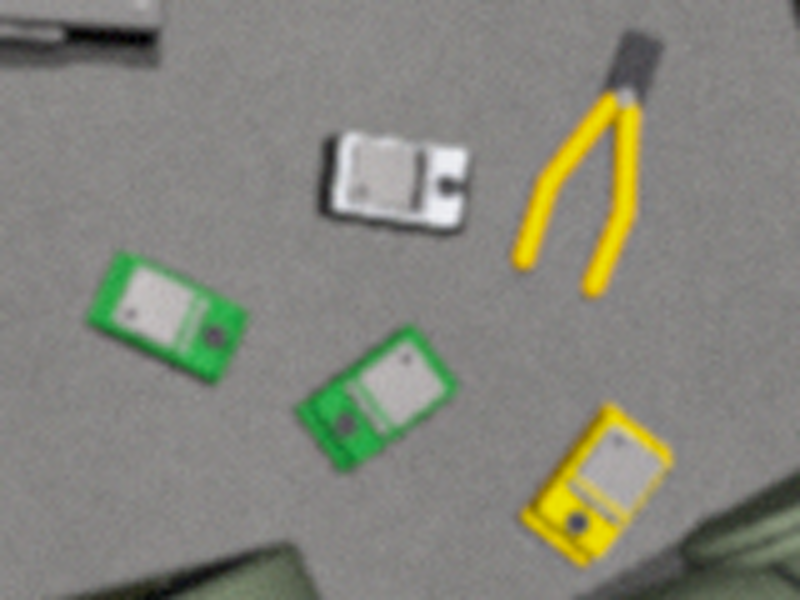

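View pics/crop2.png

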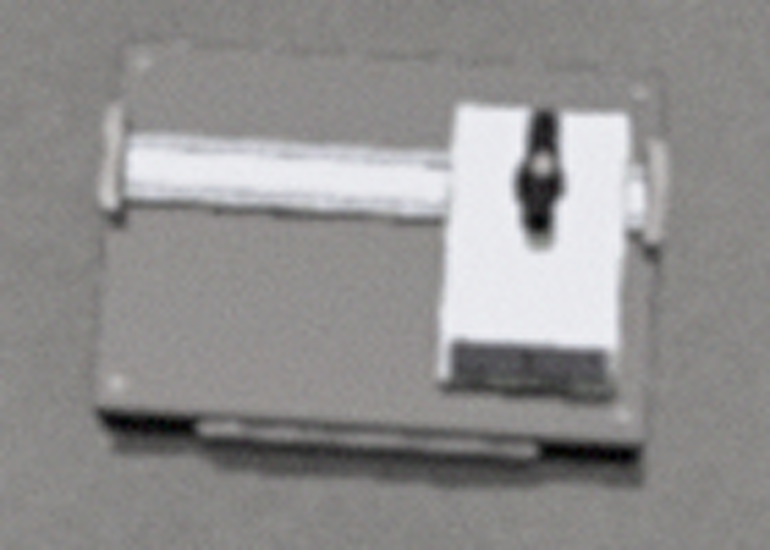

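The crop confirms the cleaver at (419,216): black base, aluminium body. Now I'll fit the station pose.

Run:
```python
from h import *
from scipy.optimize import least_squares
I=camera_info("top")
c=np.array([(105,412),(642,442),(127,45),(660,75)])/5.5+[255,105]-0.4
L=np.array([(-110,160),(-110,-160),(110,160),(110,-160)],float)
W=[onz(I,p,85) for p in c];print(np.round(W,1))
def T(v):
    x,y,t=v;R=np.array([[np.cos(t),-np.sin(t)],[np.sin(t),np.cos(t)]]);return (R@L.T).T+[x,y]
r=least_squares(lambda v:(T(v)-np.array(W)[:,:2]).ravel(),[650,-17,0]);print(r.x,np.degrees(r.x[2]),r.fun.round(1))
# carriage plate corners z=112
c=np.array([(457,102),(630,112),(437,385),(612,395)])/5.5+[255,105]-0.4
print(np.round([onz(I,p,112) for p in c],1))
# cleaver body corners top z=36; base
c=np.array([(345,130),(468,145),(335,215),(462,230)])/5+[340,180]-0.4
print(np.round([onz(I,p,36) for p in c],1))
s=get_state();print(s['clock'])
import numpy as np
```

```text
[[ 554.7  142.5   85. ]
 [ 537.3 -164.7   85. ]
 [ 772.9  133.1   85. ]
 [ 754.3 -177.9   85. ]]
[ 6.54822163e+02 -1.67411492e+01 -5.60097071e-02] -3.2091198311645877 [-0.7  6.6 -1.3 -5.6  0.7  3.7  1.3 -4.7]
[[ 729.9  -59.   112. ]
 [ 723.9 -157.8  112. ]
 [ 565.1  -47.3  112. ]
 [ 559.3 -145.7  112. ]]
[[ 478.7 -288.2   36. ]
 [ 469.1 -366.9   36. ]
 [ 423.8 -280.6   36. ]
 [ 414.3 -361.5   36. ]]
0.75
```

```bash
cat >> h.py <<'E'
def plan(xyz,yaw):
    s=get_state();R=s['eef_rot'];d=R.T@(np.array(xyz)-s['tcp_pos'])
    cur=np.degrees(np.arctan2(R[1,0],R[0,0]));print('clk',s['clock'],'cur',np.round(s['tcp_pos'],1),round(cur,1),'J',np.round(s['joints'],0),'open',round(s['opening'],1),'F',np.round(s['force'],1))
    print('shift',d.round(1),'turn',round(((cur-yaw+180)%360)-180,1))
E
python3 -c "
from h import *
plan((650,-105,270),-3.5);print(camera_info('wrist'))"
```

```text
clk 0.75 cur [ 253.6 -516.1  231.4] 26.2 J [-65.  18.  90.  -0.  72.  -1.] open 85.7 F [0.2 0.3 0.1]
shift [ 537.1 -194.1  -38.7] turn 29.7
{'fx': 283.17801177739125, 'fy': 283.17801177739125, 'cx': 319.0095321640925, 'cy': 196.4582972183114, 'dist_coeffs': array([-0.03272761,  0.        ,  0.        ,  0.        ,  0.        ]), 'R': array([[ 0.44002774, -0.89798295, -0.00148746],
       [-0.85377668, -0.41887806,  0.30920309],
       [-0.27828217, -0.13478798, -0.95099487]]), 't': array([-574.48261309,  -38.98333815,  380.096333  ])}
```

Emit:
{"method": "step_arm", "body": {
  "targets": [
    [537, -194, -39, 30, 0],
    [537, -194, -39, 30, 0],
    [537, -194, -39, 30, 0],
    [537, -194, -39, 30, 0],
    [537, -194, -39, 30, 0],
    [537, -194, -39, 30, 0],
    [537, -194, -39, 30, 0],
    [537, -194, -39, 30, 0],
    [537, -194, -39, 30, 0],
    [537, -194, -39, 30, 0],
    [537, -194, -39, 30, 0],
    [537, -194, -39, 30, 0],
    [537, -194, -39, 30, 0],
    [537, -194, -39, 30, 0],
    [537, -194, -39, 30, 0],
    [537, -194, -39, 30, 0]
  ]
}}

```text
clock: 2.35
tcp_pos: [649.2, -106.2, 270.5]
eef_rot: [[0.998, -0.068, -0.0], [-0.068, -0.998, -0.0], [-0.0, 0.0, -1.0]]
force: [-0.1, -0.0, 0.2]
opening: 85.3
```

Run:
```python
from h import *
I=camera_info('wrist');im=read_camera('wrist');cv2.imwrite("pics/w1.png",im[:,:,::-1])
for q in["knob_grip","carriage_top","pad_top"]:
  for d in tip_of(q,'wrist')[:3]:print(q,np.round(d['location'],1),round(d['conf'],2),onz(I,d['location'],{'k':140,'c':112,'p':94}[q[0]]).round(1))
plan((680,-105,200),-3.5)
```

```text
knob_grip [318.5 157.2] 0.57 [ 680.2 -107.4  140. ]
carriage_top [315.9 150.5] 0.68 [ 682.6 -104.7  112. ]
clk 2.55 cur [ 649.6 -105.8  270.6] -3.9 J [-10.  25.  74.  -0.  81.  84.] open 85.5 F [0.2 0.5 0.4]
shift [30.3 -2.9 70.6] turn -0.4
```

View pics/w1.png

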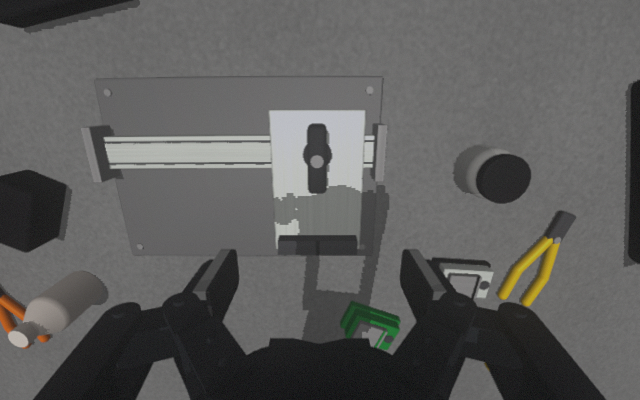

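Run:
```python
from h import *
I=camera_info('wrist')
for p in[(317,124),(318,193),(317,158),(316.5,161)]:print(p,onz(I,p,156).round(1))
print('deck')
for p in[(96,78),(382,76),(134,255)]:print(onz(I,p,85).round(1))
print('plate')
for p in[(270,111),(364,111)]:print(onz(I,p,112).round(1))
```

```text
(317, 124) [ 713.  -107.9  156. ]
(318, 193) [ 649.5 -104.3  156. ]
(317, 158) [ 682.9 -105.8  156. ]
(316.5, 161) [ 680.2 -105.1  156. ]
deck
[776.  131.2  85. ]
[ 754.  -180.2   85. ]
[558.3 147.1  85. ]
plate
[726.4 -60.5 112. ]
[ 719.8 -156.   112. ]
```

```bash
python3 -c "
from h import *
plan((681,-106,122),-3.4)"
```

```text
clk 2.55 cur [ 649.6 -105.8  270.6] -3.9 J [-10.  25.  74.  -0.  81.  84.] open 85.5 F [0.2 0.5 0.4]
shift [ 31.3  -2.  148.6] turn -0.5
```

Emit:
{"method": "step_arm", "body": {
  "targets": [
    [31, -2, 40, 0, 0],
    [31, -2, 80, 0, 0],
    [31, -2, 110, 0, 0],
    [31, -2, 130, 0, 0],
    [31, -2, 148, 0, 0],
    [31, -2, 148, 0, 0],
    [31, -2, 148, 0, 1],
    [31, -2, 148, 0, 1],
    [31, -2, 148, 0, 1],
    [31, -2, 148, 0, 1],
    [31, -2, 148, 0, 1],
    [31, -2, 148, 0, 1],
    [31, -2, 148, 0, 1]
  ],
  "force": 40
}}

```text
clock: 3.85
tcp_pos: [681.3, -106.0, 123.4]
eef_rot: [[0.998, -0.067, 0.001], [-0.067, -0.998, -0.002], [0.001, 0.001, -1.0]]
force: [-1.2, -4.1, 5.1]
opening: 17.3
```

Emit:
{"method": "step_arm", "body": {
  "targets": [
    [0, 0, 0, -6, 1],
    [0, 0, 0, -12, 1],
    [0, 0, 0, -18, 1],
    [0, 0, 0, -24, 1],
    [0, 0, 0, -30, 1],
    [0, 0, 0, -36, 1],
    [0, 0, 0, -42, 1],
    [0, 0, 0, -48, 1],
    [0, 0, 0, -54, 1],
    [0, 0, 0, -60, 1],
    [0, 0, 0, -60, 1],
    [0, 0, 0, -60, 1],
    [0, 0, 0, -60, 1]
  ]
}}

```text
clock: 5.15
tcp_pos: [680.3, -104.1, 123.3]
eef_rot: [[0.556, 0.831, -0.001], [0.831, -0.556, 0.002], [0.001, -0.002, -1.0]]
force: [-3.6, -0.0, 7.6]
opening: 17.5
```

Run:
```python
from h import *
t=np.radians(-4.1);v=np.array([-np.sin(t),np.cos(t),0])
s=get_state();print(s['wrist_torque'])
for L in(50,180,186,195):
  plan(s['tcp_pos']+v*L,-3.9)
I=camera_info('wrist');im=read_camera('wrist');cv2.imwrite("pics/w2.png",im[:,:,::-1])
```

```text
[0.20286928 0.62112016 0.17542007]
clk 5.15 cur [ 680.3 -104.1  123.3] 56.2 J [-10.  33.  82.   0.  65.  24.] open 17.5 F [-3.6 -0.   7.6]
shift [ 43.4 -24.8   0.1] turn 60.1
clk 5.15 cur [ 680.3 -104.1  123.3] 56.2 J [-10.  33.  82.   0.  65.  24.] open 17.5 F [-3.6 -0.   7.6]
shift [156.3 -89.2   0.3] turn 60.1
clk 5.15 cur [ 680.3 -104.1  123.3] 56.2 J [-10.  33.  82.   0.  65.  24.] open 17.5 F [-3.6 -0.   7.6]
shift [161.5 -92.2   0.3] turn 60.1
clk 5.15 cur [ 680.3 -104.1  123.3] 56.2 J [-10.  33.  82.   0.  65.  24.] open 17.5 F [-3.6 -0.   7.6]
shift [169.4 -96.7   0.3] turn 60.1
```

View pics/w2.png

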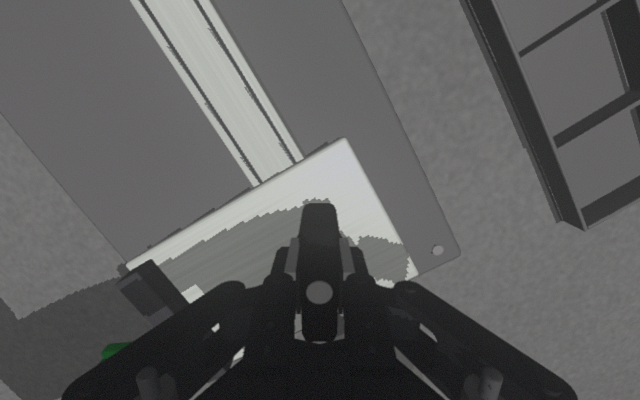

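Emit:
{"method": "step_arm", "body": {
  "targets": [
    [8.7, -5, 0, 0, 1],
    [17.4, -9.9, 0, 0, 1],
    [26, -14.9, 0, 0, 1],
    [34.7, -19.8, 0, 0, 1],
    [43.4, -24.8, 0, 0, 1],
    [52.1, -29.8, 0, 0, 1],
    [60.8, -34.7, 0, 0, 1],
    [69.4, -39.7, 0, 0, 1],
    [78.1, -44.6, 0, 0, 1],
    [86.8, -49.6, 0, 0, 1],
    [95.5, -54.6, 0, 0, 1],
    [104.2, -59.5, 0, 0, 1],
    [112.8, -64.5, 0, 0, 1],
    [121.5, -69.4, 0, 0, 1],
    [130.2, -74.4, 0, 0, 1],
    [138.9, -79.4, 0, 0, 1],
    [147.6, -84.3, 0, 0, 1],
    [147.6, -84.3, 0, 0, 1],
    [147.6, -84.3, 0, 0, 1]
  ]
}}

```text
clock: 7.1
tcp_pos: [691.8, 66.4, 123.3]
eef_rot: [[0.556, 0.831, -0.002], [0.831, -0.556, 0.003], [0.001, -0.004, -1.0]]
force: [-5.0, 2.1, 7.7]
opening: 17.8
```

Emit:
{"method": "step_arm", "body": {
  "targets": [
    [2.6, -1.5, 0, 0, 1],
    [5.2, -3, 0, 0, 1],
    [7.8, -4.5, 0, 0, 1],
    [10.4, -6, 0, 0, 1],
    [13, -7.4, 0, 0, 1],
    [13, -7.4, 0, 0, 1]
  ]
}}

```text
clock: 7.7
tcp_pos: [692.7, 80.2, 123.3]
eef_rot: [[0.557, 0.831, -0.003], [0.831, -0.557, 0.001], [-0.001, -0.003, -1.0]]
force: [-5.3, 0.0, 7.5]
opening: 17.3
```

Emit:
{"method": "step_arm", "body": {
  "targets": [
    [2.6, -1.5, 0, 0, 1],
    [5.2, -3, 0, 0, 1],
    [7.8, -4.5, 0, 0, 1],
    [7.8, -4.5, 0, 0, 1],
    [7.8, -4.5, 0, 0, 1]
  ]
}}

```text
clock: 8.2
tcp_pos: [692.9, 83.5, 123.3]
eef_rot: [[0.557, 0.831, -0.004], [0.831, -0.557, -0.008], [-0.009, 0.001, -1.0]]
force: [-6.5, -14.8, 9.2]
opening: 17.7
```

Emit:
{"method": "step_arm", "body": {
  "targets": [
    [-2.6, 1.5, 0, 6, 1],
    [-2.6, 1.5, 0, 12, 1],
    [-2.6, 1.5, 0, 18, 1],
    [-2.6, 1.5, 0, 24, 1],
    [-2.6, 1.5, 0, 30, 1],
    [-2.6, 1.5, 0, 36, 1],
    [-2.6, 1.5, 0, 42, 1],
    [-2.6, 1.5, 0, 48, 1],
    [-2.6, 1.5, 0, 54, 1],
    [-2.6, 1.5, 0, 60, 1],
    [-2.6, 1.5, 0, 60, 1],
    [-2.6, 1.5, 0, 60, 1],
    [-2.6, 1.5, 0, 60, 1]
  ]
}}

```text
clock: 9.5
tcp_pos: [693.9, 81.5, 123.3]
eef_rot: [[0.998, -0.067, -0.001], [-0.067, -0.998, -0.006], [-0.001, 0.006, -1.0]]
force: [-3.7, -11.9, 7.8]
opening: 17.2
```

Run:
```python
from h import *
s=get_state();plan(s['tcp_pos']+np.array([0,0,100]),-3.9);print(s['wrist_torque'])
```

```text
clk 9.5 cur [693.9  81.5 123.3] -3.9 J [  6.  34.  80.  -0.  66. 100.] open 17.2 F [ -3.7 -11.9   7.8]
shift [  -0.1    0.6 -100. ] turn 0.0
[-1.62472589  0.52211578 -0.03190755]
```

Emit:
{"method": "step_arm", "body": {
  "targets": [
    [0, 0, 0, 0, 0],
    [0, 0, 0, 0, 0],
    [0, 0, 0, 0, 0],
    [0, 0, 0, 0, 0],
    [0, 0, -20, 0, 0],
    [0, 0, -50, 0, 0],
    [0, 0, -90, 0, 0],
    [-30, 40, -140, 0, 0],
    [-50, 90, -150, 0, 0],
    [-70, 120, -150, 0, 0],
    [-70, 120, -150, 0, 0],
    [-70, 120, -150, 0, 0]
  ]
}}

```text
clock: 10.7
tcp_pos: [616.4, -30.6, 273.0]
eef_rot: [[0.998, -0.069, 0.001], [-0.069, -0.998, 0.0], [0.001, -0.0, -1.0]]
force: [0.4, -0.5, -0.6]
opening: 85.2
```

Run:
```python
from h import *
I=camera_info('wrist');im=read_camera('wrist');cv2.imwrite("pics/w3.png",im[:,:,::-1])
for q in["knob_grip","carriage_top","pad_top"]:
  for d in tip_of(q,'wrist')[:3]:print(q,np.round(d['location'],1),round(d['conf'],2),onz(I,d['location'],{'k':140,'c':112,'p':94}[q[0]]).round(1))
plan((620,-105,200),-3.9)
```

```text
knob_grip [195.6 120.7] 0.71 [690.2  81.9 140. ]
carriage_top [207.7 113.9] 0.68 [695.4  80.  112. ]
pad_top [371.6 192.9] 0.78 [592.2 -90.6  94. ]
clk 10.9 cur [617.4 -28.5 271.4] -3.7 J [-4. 21. 80.  0. 79. 90.] open 85.2 F [ 0.5  0.3 -0.5]
shift [ 7.6 76.2 71.4] turn 0.2
```

View pics/w3.png

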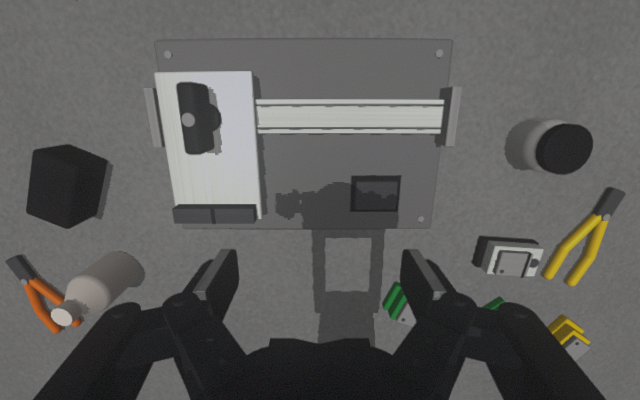

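Run:
```python
from h import *
I=camera_info('wrist')
for p in[(352,177),(399,177),(352,211),(400,211),(376,194)]:print(onz(I,p,94).round(1))
plan((592,-92,120),-3.9)
```

```text
[614.4 -65.8  94. ]
[ 610.8 -120.3   94. ]
[572.2 -64.5  94. ]
[ 568.4 -122.4   94. ]
[591.9 -93.5  94. ]
clk 10.9 cur [617.4 -28.5 271.4] -3.7 J [-4. 21. 80.  0. 79. 90.] open 85.2 F [ 0.5  0.3 -0.5]
shift [-21.1  65.1 151.4] turn 0.2
```

Emit:
{"method": "step_arm", "body": {
  "targets": [
    [-21, 66, 40, 0, 1],
    [-21, 66, 90, 0, 1],
    [-21, 66, 130, 0, 1],
    [-21, 66, 151, 0, 1],
    [-21, 66, 151, 0, 1],
    [-21, 66, 151, 0, 1],
    [-21, 66, 165, 0, 1],
    [-21, 66, 172, 0, 1],
    [-21, 66, 176, 0, 1],
    [-21, 66, 179, 0, 1],
    [-21, 66, 181, 0, 1],
    [-21, 66, 182.5, 0, 1],
    [-21, 66, 182.5, 0, 1],
    [-21, 66, 182.5, 0, 1]
  ]
}}

```text
clock: 12.3
tcp_pos: [592.3, -94.1, 90.4]
eef_rot: [[0.998, -0.067, 0.002], [-0.067, -0.998, 0.0], [0.002, -0.0, -1.0]]
force: [1.5, 0.9, 3.6]
opening: 0.1
```

Emit:
{"method": "step_arm", "body": {
  "targets": [
    [0, 0, 1, 0, 1],
    [0, 0, 2, 0, 1],
    [0, 0, 2, 0, 1],
    [0, 0, 2, 0, 1],
    [0, 0, -10, 0, 1],
    [0, 0, -40, 0, 1],
    [0, 0, -80, 0, 0],
    [0, 0, -120, 0, 0],
    [0, 0, -160, 0, 0],
    [0, 0, -160, 0, 0],
    [0, 0, -160, 0, 0],
    [0, 0, -160, 0, 0]
  ]
}}

```text
clock: 13.5
tcp_pos: [590.0, -94.3, 248.2]
eef_rot: [[0.998, -0.067, -0.004], [-0.067, -0.998, 0.0], [-0.004, 0.0, -1.0]]
force: [-0.5, 0.4, -0.1]
opening: 84.9
```

Run:
```python
from h import *
for n in("top","wrist"):
    I=camera_info(n);im=read_camera(n);cv2.imwrite(f"pics/{n}4.png",im[:,:,::-1])
    for d in tip_of("drawer_in",n)[:3]:print(np.round(d['location'],1),round(d['conf'],2),onz(I,d['location'],17).round(1))
t=np.radians(-4)
for n in("top","wrist"): print(proj(camera_info(n),[(655.5-180*np.cos(t),-17-180*np.sin(t),17)]))
plan((400,-300,270),-3.9)
```

```text
[321.5 205.1] 0.72 [482.7  -7.8  17. ]
[263.9 243.9] 0.91 [480.1  -4.8  17. ]
[[320.45837058 207.16097646]]
[[264.12835947 246.79728138]]
clk 13.7 cur [590.8 -94.2 248.4] -3.8 J [-10.  20.  85.  -0.  76.  84.] open 85.4 F [0.4 0.6 0.7]
shift [-176.7  218.1  -21.1] turn 0.1
```

View pics/top4.png

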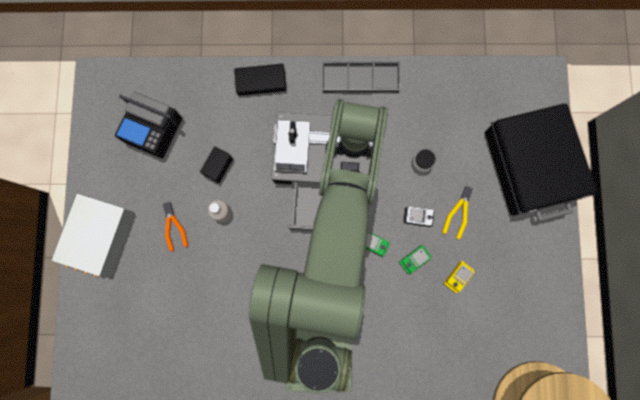

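View pics/wrist4.png

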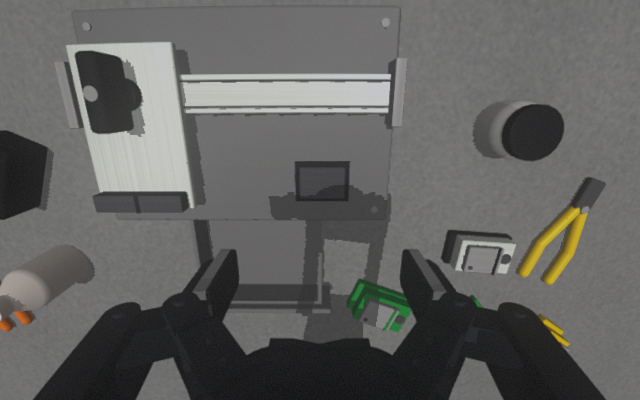

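The drawer is out: front wall at about (322,230) in the top view, inner region at about (264,244) in the wrist view. The carriage is at the +y stop with the bar across the rail. Next is the cleaver, seen at (484,257) in the wrist view.

```bash
python3 -c "
from h import *
plan((446,-324,240),83)"
```

```text
clk 13.7 cur [590.8 -94.2 248.4] -3.8 J [-10.  20.  85.  -0.  76.  84.] open 85.4 F [0.4 0.6 0.7]
shift [-129.1  239.     8.8] turn -86.8
```

Emit:
{"method": "step_arm", "body": {
  "targets": [
    [-129, 239, 9, -87, 0],
    [-129, 239, 9, -87, 0],
    [-129, 239, 9, -87, 0],
    [-129, 239, 9, -87, 0],
    [-129, 239, 9, -87, 0],
    [-129, 239, 9, -87, 0],
    [-129, 239, 9, -87, 0],
    [-129, 239, 9, -87, 0],
    [-129, 239, 9, -87, 0],
    [-129, 239, 9, -87, 0],
    [-129, 239, 9, -87, 0],
    [-129, 239, 9, -87, 0],
    [-129, 239, 9, -87, 0],
    [-129, 239, 9, -87, 0]
  ]
}}

```text
clock: 15.1
tcp_pos: [446.8, -324.0, 240.6]
eef_rot: [[0.12, 0.993, -0.0], [0.993, -0.12, 0.0], [0.0, -0.0, -1.0]]
force: [-0.8, 0.0, 0.1]
opening: 85.7
```

Run:
```python
from h import *
I=camera_info('wrist');im=read_camera('wrist');cv2.imwrite("pics/w5.png",im[:,:,::-1])
for d in tip_of("cleaver_mid",'wrist')[:3]:print(np.round(d['location'],1),round(d['conf'],2),onz(I,d['location'],23).round(1))
plan((446,-324,100),83)
np.save('I5.npy',I,allow_pickle=True)
```

```text
[196.7 267.4] 0.82 [ 251.4 -447.1   23. ]
[225.3  54.5] 0.72 [ 355.5 -175.7   23. ]
[211.5 170. ] 0.6 [ 308.  -307.7   23. ]
clk 15.2 cur [ 446.8 -324.   240.7] 83.1 J [-37.  16.  92.  -0.  72. -30.] open 85.3 F [ 0.3  0.1 -0.5]
shift [-1.000e-01 -8.000e-01  1.407e+02] turn 0.1
```

View pics/w5.png

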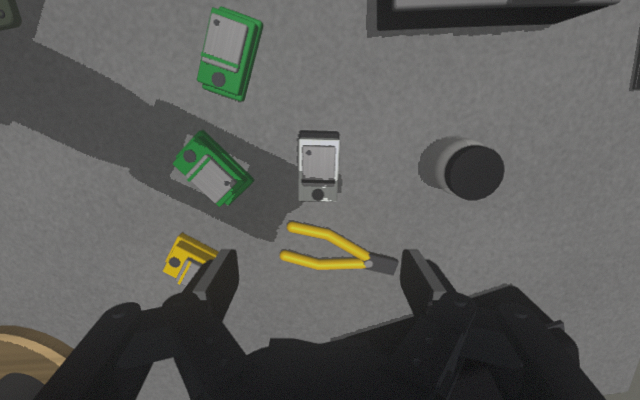

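The cleaver shows at (319,167), aligned with the tool. The green and yellow look-alikes are apart from it, to its left.

Run:
```python
from h import *
I=np.load('I5.npy',allow_pickle=True).item()
im=cv2.imread('pics/w5.png');cv2.imwrite('pics/w5c.png',cv2.resize(im[115:215,270:370],None,fx=6,fy=6,interpolation=cv2.INTER_CUBIC))
for p in[(299,138),(339,138),(298.5,202),(339.5,202)]:print(onz(I,p,36).round(1))
X,_=np.mean([onz(I,p,36) for p in[(299,138),(339,138),(298.5,202),(339.5,202)]],0),0
print(X);E=None
plan((X[0],X[1],6),83)
```

```text
[ 427.9 -279.8   36. ]
[ 475.7 -285.7   36. ]
[ 415.6 -360.5   36. ]
[ 468.2 -366.9   36. ]
[ 446.84238119 -323.22677092   36.        ]
clk 15.2 cur [ 446.8 -324.   240.7] 83.1 J [-37.  16.  92.  -0.  72. -30.] open 85.3 F [ 0.3  0.1 -0.5]
shift [  0.8  -0.  234.7] turn 0.1
```

View pics/w5c.png

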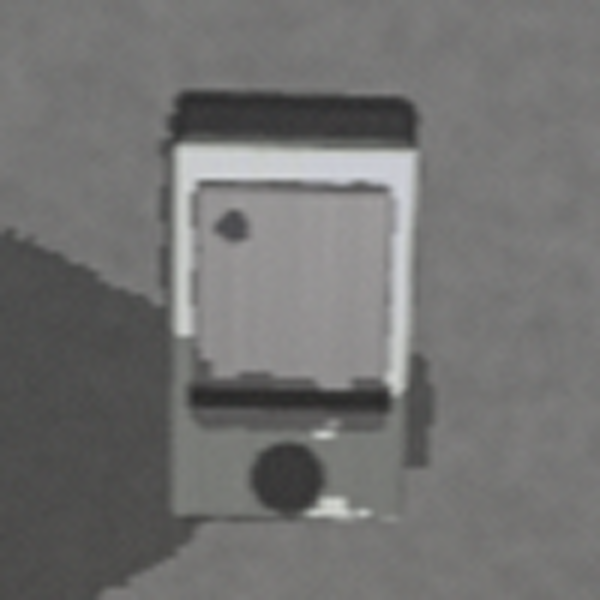

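Emit:
{"method": "step_arm", "body": {
  "targets": [
    [1, 0, 50, 0, 0],
    [1, 0, 100, 0, 0],
    [1, 0, 150, 0, 0],
    [1, 0, 190, 0, 0],
    [1, 0, 215, 0, 0],
    [1, 0, 228, 0, 0],
    [1, 0, 234, 0, 0],
    [1, 0, 234, 0, 0],
    [1, 0, 234, 0, 1],
    [1, 0, 234, 0, 1],
    [1, 0, 234, 0, 1],
    [1, 0, 234, 0, 1],
    [1, 0, 234, 0, 1],
    [1, 0, 234, 0, 1],
    [1, 0, 234, 0, 1]
  ],
  "force": 60
}}

```text
clock: 16.7
tcp_pos: [447.3, -323.5, 8.6]
eef_rot: [[0.119, 0.993, 0.002], [0.993, -0.119, -0.001], [-0.001, 0.002, -1.0]]
force: [-1.7, 0.8, 7.5]
opening: 49.5
```

Emit:
{"method": "step_arm", "body": {
  "targets": [
    [0, 0, -10, 0, 1],
    [0, 0, -30, 0, 1],
    [0, 0, -60, 0, 1],
    [0, 0, -90, 0, 1],
    [0, 0, -120, 0, 1],
    [0, 0, -140, 0, 1],
    [0, 0, -140, 0, 1]
  ]
}}

```text
clock: 17.4
tcp_pos: [448.4, -324.1, 150.2]
eef_rot: [[0.119, 0.993, 0.006], [0.993, -0.119, -0.004], [-0.004, 0.006, -1.0]]
force: [0.5, 0.1, -3.9]
opening: 49.5
```

Run:
```python
from h import *
s=get_state();print(s['force'],s['wrist_torque'])
im=read_camera('scene');I=camera_info('scene');cv2.imwrite("pics/s6.png",cv2.resize(im[130:330,150:450],None,fx=2.6,fy=2.6)[:,:,::-1])
for d in tip_of("drawer_in",'scene')[:3]:print(np.round(d['location'],1),round(d['conf'],2),onz(I,d['location'],17).round(1))
plan((480,-6,150),86)
```

```text
[ 0.46891642  0.10556773 -3.87138349] [-0.02377556 -0.06932525  0.01682222]
[318.  217.7] 0.93 [469.8 -13.9  17. ]
[354.3 270.6] 0.73 [666.7 -26.9  17. ]
[316.3 253.9] 0.18 [563.7 -84.4  17. ]
clk 17.5 cur [ 446.4 -322.7  146.5] 83.2 J [-37.  20. 100.  -0.  60. -30.] open 49.4 F [ 0.1 -0.2 -4.2]
shift [318.4  -4.3  -3.4] turn -2.8
```

View pics/s6.png

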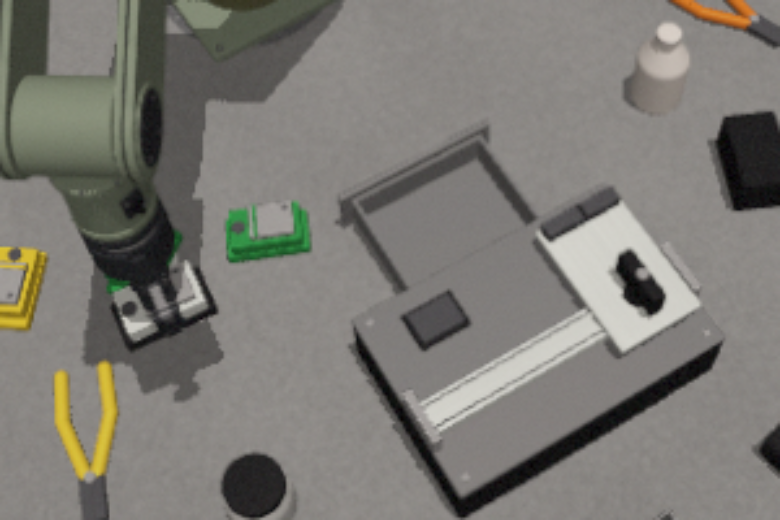

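Run:
```python
from h import *
I=camera_info('scene')
f=lambda x,y:(x/2.6+150-.3,y/2.6+130-.3)
for n,p,z in[("front plate R",(340,196),68),("front plate L",(487,124),68),("in R top",(360,209),57),("in L top",(478,145),57),("deck FR",(356,325),85),("deck FL",(590,205),85),("wall R at station",(410,290),57),("wall L at station",(537,224),57)]:print(n,onz(I,f(*p),z).round(1))
```

```text
front plate R [396.8 -93.9  68. ]
front plate L [413.2  95.5  68. ]
in R top [417.9 -82.   57. ]
in L top [424.9  74.5  57. ]
deck FR [ 546.5 -166.9   85. ]
deck FL [573.3 118.1  85. ]
wall R at station [533.2 -92.3  57. ]
wall L at station [547.1  67.3  57. ]
```

Emit:
{"method": "step_arm", "body": {
  "targets": [
    [20, 0, -3, -1, 1],
    [45, -1, -3, -2, 1],
    [75, -2, -3, -3, 1],
    [105, -3, -3, -3, 1],
    [135, -4, -3, -3, 1],
    [165, -5, -3, -3, 1],
    [195, -6, -3, -3, 1],
    [225, -7, -3, -3, 1],
    [255, -8, -3, -3, 1],
    [285, -8, -3, -3, 1],
    [305, -8, -3, -3, 1],
    [317, -8, -3, -3, 1],
    [317, -8, -3, -3, 1],
    [317, -8, -3, -3, 1],
    [317, -8, -3, -3, 1]
  ]
}}

```text
clock: 19.0
tcp_pos: [476.4, -8.3, 149.5]
eef_rot: [[0.068, 0.998, -0.001], [0.998, -0.068, -0.0], [-0.001, -0.001, -1.0]]
force: [0.4, 0.6, -3.4]
opening: 49.4
```

Run:
```python
from h import *
im=read_camera('scene');cv2.imwrite("pics/s7.png",cv2.resize(im[130:330,150:450],None,fx=2.6,fy=2.6)[:,:,::-1])
im=read_camera('wrist');cv2.imwrite("pics/w7.png",im[:,:,::-1])
plan((476,-7,27),86)
```

```text
clk 19.1 cur [476.5  -8.3 149.7] 86.1 J [ -2.  14. 109.  -0.  57.   2.] open 49.5 F [ 0.1 -0.4 -3.9]
shift [  1.3  -0.6 122.7] turn 0.1
```

View pics/s7.png

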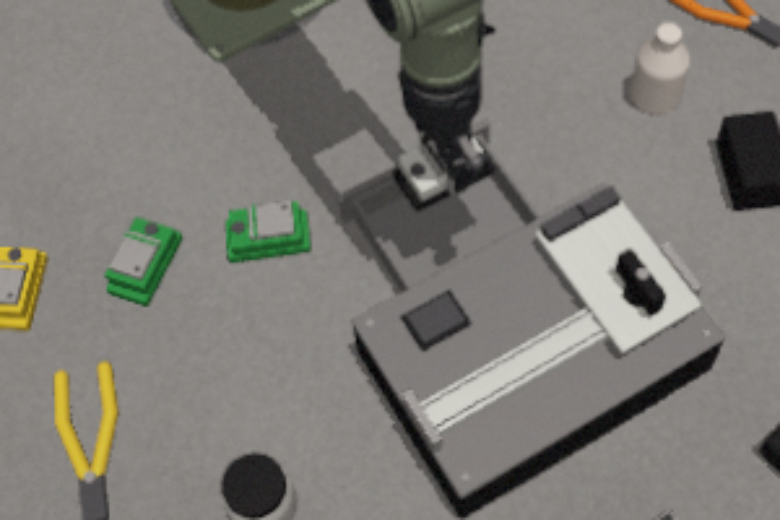

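View pics/w7.png

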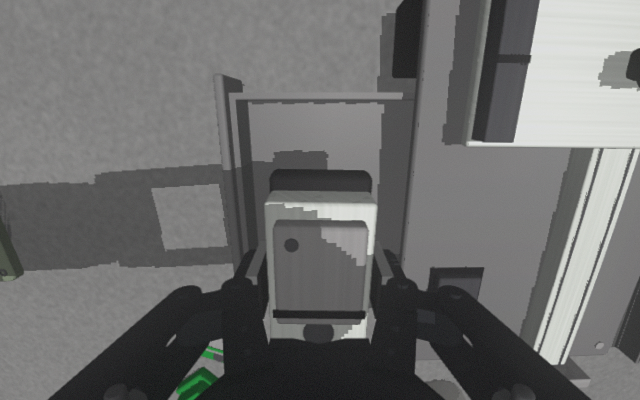

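Emit:
{"method": "step_arm", "body": {
  "targets": [
    [1, 0, 25, 0, 1],
    [1, 0, 50, 0, 1],
    [1, 0, 75, 0, 1],
    [1, 0, 95, 0, 1],
    [1, 0, 107, 0, 1],
    [1, 0, 114, 0, 1],
    [1, 0, 117, 0, 1],
    [1, 0, 119, 0, 1],
    [1, 0, 120.5, 0, 1],
    [1, 0, 121.5, 0, 1],
    [1, 0, 121.5, 0, 1],
    [1, 0, 121.5, 0, 1]
  ]
}}

```text
clock: 20.3
tcp_pos: [476.9, -6.4, 28.5]
eef_rot: [[0.067, 0.998, 0.001], [0.998, -0.067, -0.0], [-0.0, 0.001, -1.0]]
force: [0.2, 0.5, -4.3]
opening: 49.5
```

Emit:
{"method": "step_arm", "body": {
  "targets": [
    [0, 0, 1, 0, 1],
    [0, 0, 2, 0, 1],
    [0, 0, 3, 0, 1],
    [0, 0, 3, 0, 1],
    [0, 0, 3, 0, 1]
  ]
}}

```text
clock: 20.8
tcp_pos: [476.8, -6.4, 25.6]
eef_rot: [[0.067, 0.998, 0.0], [0.998, -0.067, -0.0], [-0.0, 0.0, -1.0]]
force: [-0.8, 0.2, 1.5]
opening: 49.3
```

The reading went from −4 N (cleaver's weight) to +1.5 N, so it is on the drawer floor. I'll open partly and rise.

Emit:
{"method": "step_arm", "body": {
  "targets": [
    [0, 0, 0, 0, 0.3],
    [0, 0, 0, 0, 0.25],
    [0, 0, 0, 0, 0.22],
    [0, 0, 0, 0, 0.22],
    [0, 0, 0, 0, 0.22],
    [0, 0, -5, 0, 0.22],
    [0, 0, -20, 0, 0.22],
    [0, 0, -45, 0, 0.22],
    [0, 0, -85, 0, 0.22],
    [0, 0, -125, 0, 0.22],
    [-20, -30, -165, 0, 0.22],
    [-60, -50, -200, 0, 0.22],
    [-100, -60, -200, 0, 0.22],
    [-140, -60, -200, 0, 0.22],
    [-180, -60, -200, 0, 0.22],
    [-220, -60, -200, 0, 0.22],
    [-220, -60, -200, 0, 0.22]
  ]
}}

```text
clock: 22.5
tcp_pos: [401.9, -225.8, 225.7]
eef_rot: [[0.072, 0.997, 0.001], [0.997, -0.072, -0.002], [-0.002, 0.001, -1.0]]
force: [0.1, 0.8, 0.3]
opening: 66.5
```

Run:
```python
from h import *
for n in("top","scene"):
    im=read_camera(n);I=camera_info(n)
    a=im[130:330,150:450] if n=="scene" else im[100:270,200:480]
    cv2.imwrite(f"pics/{n}8.png",cv2.resize(a,None,fx=2.6,fy=2.6)[:,:,::-1])
    for q,z in(("cleaver_mid",40),("carriage_top",112),("drawer_in",17)):
        print(n,q,[(np.round(d['location']),round(d['conf'],2),onz(I,d['location'],z).round(0)) for d in tip_of(q,n)[:5]])
plan((476,-7,27),86)
```

```text
top cleaver_mid [(array([320., 203.]), 0.79, array([486.,  -3.,  40.])), (array([459., 278.]), 0.76, array([ 247., -439.,   40.])), (array([375., 242.]), 0.6, array([ 360., -178.,   40.])), (array([413., 260.]), 0.43, array([ 306., -298.,   40.]))]
top carriage_top [(array([295., 137.]), 0.93, array([686.,  74., 112.]))]
top drawer_in [(array([322., 207.]), 0.76, array([476.,  -8.,  17.]))]
scene cleaver_mid [(array([253., 218.]), 0.87, array([ 372., -175.,   40.])), (array([323., 218.]), 0.73, array([489.,  -8.,  40.])), (array([208., 228.]), 0.71, array([ 326., -301.,   40.])), (array([153., 240.]), 0.67, array([ 266., -452.,   40.])), (array([321., 216.]), 0.65, array([481., -11.,  40.]))]
scene carriage_top [(array([400., 240.]), 0.93, array([695.,  97., 112.])), (array([183., 300.]), 0.27, array([ 513., -453.,  112.]))]
scene drawer_in [(array([322., 217.]), 0.7, array([474.,  -2.,  17.]))]
clk 22.9 cur [ 402.3 -220.9  225.4] 86.3 J [-30.   8. 104.   0.  68. -26.] open 66.4 F [ 0.2 -0.6  0.1]
shift [218.2  59.6 198.4] turn 0.3
```

View pics/scene8.png

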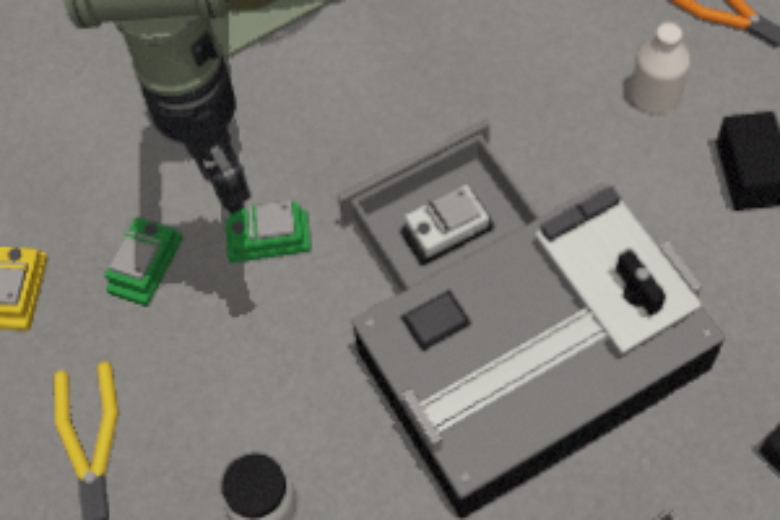

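View pics/top8.png

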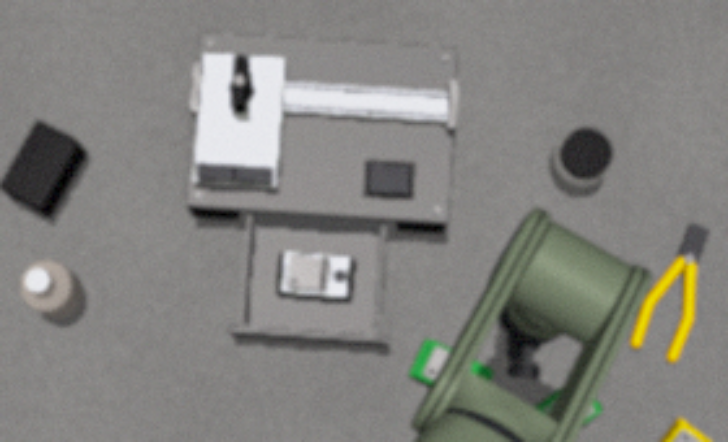

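The cleaver stands upright in the middle of the drawer: scene crop (447,222), top crop (317,275). The drawer is out, the carriage is at the left stop with the bar across the rail, and the robot is clear.

```bash
python3 -c "
from bench import *
print(hand_in())"
```

```text
the job is handed in; nothing more can be done
None
```

The job is done and handed in at about 23 s on the robot's clock; no verdict came back.

**What I did:** I turned the knob 60° loose and slid the carriage until it pressed on the +y stop at about 15 N. I turned the knob back the same 60° to tight there, then pressed the latch pad and the drawer sprang open. I gripped the black and aluminium cleaver, left the green and yellow look-alikes alone, and lowered it in. I opened the gripper only once the force reading showed the floor was carrying it.

**Last checks:**
- **Cleaver and drawer:** the final pictures show the cleaver upright near the middle of the open drawer.
- **Carriage and knob:** the carriage sits against the +y stop, with the knob bar across the rail.
- **Bystanders:** they look unmoved in the last pictures. I did not measure them, and the last crops do not show the orange stripper whole.
- **Robot:** it stood clear of everything.

**Disagreements:**
- **Station corners:** these disagreed by up to about 7 mm between readings.
- **Drawer middle:** single-camera estimates disagreed by about 10 mm. That is well inside the placing margins.
- **Carriage position:** the last two camera estimates differed by about 20 mm along the rail, so I relied on the push against the stop and the pictures instead.

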